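Return the reagent bottles to the graded rack

ROBOT

A 6-joint arm with a two-finger parallel gripper is mounted at the origin on a cart in front of the work surface, level with it; the furniture and walls round the work are solid. World frame = base frame: x ahead of the robot, y to its left, z up, the work surface at z = 0. Lengths are in m, angles in degrees, forces in N, time in s.
With the tool pointing down it reaches from about 0.35 to 0.875 m from the base axis. Payload 4.2 kg.
Tool frame: the origin (TCP) lies at the very end of the fingers, on their centre line; the grasp point (between the pads) lies 19 mm behind it; z points along the fingers, y is the line along which they close (so a half turn about z gives the same grasp; the last joint's range is limited). The gripper opens to 87 mm and grips with 3 to 60 N. Pads are 19 mm wide; open, the fingers measure 117 mm over their backs; the gripper's body (75 mm by 190 mm) begins 51 mm behind the grasp point.
Start: joints at [-55.657, 22.042, 0.453, 0, -68.411, -14.817], TCP at [0.209, -0.589, 0.223] pointing down, gripper open.
Joint ranges: [-179.83, 179.83], [-69.29, 118.12], [-61.27, 80.66], [-181.25, 117.63], [-171.15, -9.14], [-177.46, 177.46]. Speed limits (degrees/s): [159.86, 159.86, 180, 180, 180, 180].

INTERFACE

Orientations are given as a 3x3 rotation matrix whose columns are the frame's x, y, z axes.
In Python, from station import sense, optics, r gives the robot as it stands. The module is installed in compiled form; this text tells all that it offers.
- The arm moves only by the shell command python3 -m pendant 'ROWS' [OPENING]. ROWS is JSON, a list that holds one entry, the list of rows, each a list of 4 numbers: the shift along the tool's x, y, z normalised to -1 to 1, where 1 is 100 mm, then the turn about the tool's z normalised to -1 to 1, where 1 is 2 rad. A call has 1 to 8 rows; each row is the pose to reach, as a shift and turn from the pose commanded when the call began, along the tool's axes at that moment; what a row does not reach only later rows make up. A row lasts 1/10 s, in which the tool goes at most 50 mm and 8.59 degrees, less where a joint would pass 70% of its speed; a pose out of reach is approached as far as the arm can. A call with a number of a shift or a turn outside -1 to 1 is refused whole. A call with a gripper value outside its range is refused whole. OPENING is the closure, from 0 (fully open) to 1 (shut), set as the call begins (- or left out, the last holds). The fingers move at their own pace and stop on an object; the grip force is fixed at half the most. Time passes only in rows, so rows that repeat a pose let the fingers close. It gives the time, the measured TCP pose, the force, the opening and the grip force at its end, in the units of the state.
- sense(): the state, without advancing time (a new reading comes with each control period).
- optics.capture(name): name is "scene" or "side" or "wrist"; returns the picture (420x560x3 uint8, red, green, blue); there is no depth.
- optics.get_calibration(name): a dict with "camera_matrix" (3x3 intrinsics, pixels), "distortion" ([k1, k2, p1, p2, k3] as OpenCV has them; the pictures are not rectified), "camera_from_world" (4x4, takes a point from world to camera coordinates). Camera axes: x right, y down, z forward; pixel columns grow to the right and rows downward; lengths in m; the calibration is good to about 2 mm. A picture is of the moment at which its call begins: read the wrist's pose just before it. get_calibration takes no time and is no camera call; for the wrist camera it gives the pose at the moment of the call.
- r.finish_job(): hands the job in; it is judged then, once.
The state is a dict: "time_s": time; "joints": joint angles; "joint_velocities": joint speeds; "effort": joint torques, N m; "tcp_pos": TCP position; "ee_rot": TCP orientation; "wrist_force": force on the tool from outside, world axes, zero at the start; "moment": the same for the moment, N m; "gripper_width": opening from 0.0 (shut) to 1.0 (fully open); "gripper_force": force on a finger pad.
Only numpy, scipy, OpenCV 4.12 (cv2) and the standard library are available. Lean on these libraries where they do the work, as an engineer would, in place of code of your own. Each camera call takes 0.05 s, during which the arm holds its last target. There are 200 camera calls.

TASK

Put the four brown reagent bottles back into the white bottle rack so that they stand in order of size: each bottle upright on the floor of the well made for it, the smallest bottle in the smallest well up to the largest bottle in the largest well. They are glass and full, so set them down rather than drop them, do not tip them over, and leave the flask and the beaker standing where they are.

Things in the scene. Friction and masses are not known exactly. Their poses are not given: they have to be found in the camera images.
- bottle_1_mid (a point): the smallest of the four brown glass bottles (white screw cap, paper label): 34 mm in diameter, 70 mm tall, cap 25 mm in diameter and 14 mm high at the top, the shoulder widening below it; about 0.05 kg. The point is the bottle's centre, 35 mm above its underside; z is its axis, upward. Starts standing on the worktop.
- bottle_2_mid (a point): the second smallest of the four brown glass bottles (white screw cap, paper label): 46 mm in diameter, 95 mm tall, cap 35 mm in diameter and 15 mm high at the top, the shoulder widening below it; about 0.11 kg. The point is the bottle's centre, 47.5 mm above its underside; z is its axis, upward. Starts standing on the worktop.
- bottle_3_mid (a point): the second largest of the four brown glass bottles (red screw cap, paper label): 58 mm in diameter, 125 mm tall, cap 44 mm in diameter and 19 mm high at the top, the shoulder widening below it; about 0.24 kg. The point is the bottle's centre, 62.5 mm above its underside; z is its axis, upward. Starts standing on the worktop.
- bottle_4_mid (a point): the largest of the four brown glass bottles (white screw cap, paper label): 72 mm in diameter, 155 mm tall, cap 54 mm in diameter and 22 mm high at the top, the shoulder widening below it; about 0.40 kg. The point is the bottle's centre, 77.5 mm above its underside; z is its axis, upward. Starts standing on the worktop.
- well_1_floor (a point): the smallest of the four round wells in the white plastic bottle rack: 44 mm inside diameter, mouth flared to 52 mm. The point is the centre of the well's floor, about 8 mm above the worktop; the rim is about 25 mm above the floor. z is up; y runs along the row of wells, toward the largest. The rack (325 x 108 mm, 34 mm high, fixed) may stand turned any way; centres of the wells along its y: 0, 67, 146, 238 mm from the smallest.
- well_2_floor (a point): the second smallest of the four round wells in the white plastic bottle rack: 56 mm inside diameter, mouth flared to 64 mm. The point is the centre of the well's floor, about 8 mm above the worktop; the rim is about 25 mm above the floor. z is up; y runs along the row of wells, toward the largest. The rack (325 x 108 mm, 34 mm high, fixed) may stand turned any way; centres of the wells along its y: 0, 67, 146, 238 mm from the smallest.
- well_3_floor (a point): the second largest of the four round wells in the white plastic bottle rack: 68 mm inside diameter, mouth flared to 76 mm. The point is the centre of the well's floor, about 8 mm above the worktop; the rim is about 25 mm above the floor. z is up; y runs along the row of wells, toward the largest. The rack (325 x 108 mm, 34 mm high, fixed) may stand turned any way; centres of the wells along its y: 0, 67, 146, 238 mm from the smallest.
- well_4_floor (a point): the largest of the four round wells in the white plastic bottle rack: 82 mm inside diameter, mouth flared to 90 mm. The point is the centre of the well's floor, about 8 mm above the worktop; the rim is about 25 mm above the floor. z is up; y runs along the row of wells, toward the largest. The rack (325 x 108 mm, 34 mm high, fixed) may stand turned any way; centres of the wells along its y: 0, 67, 146, 238 mm from the smallest.
- flask_mid (a point): clear glass conical flask, 80 mm wide at the foot, 116 mm tall, a bystander; the point is half-way up its axis (58 mm)
- beaker_mid (a point): clear beaker, 68 mm wide, 87 mm tall, a bystander; the point is half-way up its axis (43.5 mm)
Mind the look-alikes: they are no part of the job. Leave any blue or pink look-alike of the part that bears bottle_3_mid alone.

How it is judged (in metres and radians):
At the end, for the whole second after the job is handed in: Each bottle stands in the well of its own rank in size: its axis within 10 mm of the well's centre, its underside within 5 mm of the well's floor, within 7 degrees of upright, released and at rest (horizontal distance between bottle_1_mid and well_1_floor below 0.01 m and z of bottle_1_mid in the frame of well_1_floor between 0.03 and 0.04 m and angle between each of bottle_1_mid, bottle_2_mid, bottle_3_mid, bottle_4_mid's own z axis and vertical below 0.12 rad and linear speed of each of bottle_1, bottle_2, bottle_3, bottle_4 below 0.02 m/s and horizontal distance between bottle_2_mid and well_2_floor below 0.01 m and z of bottle_2_mid in the frame of well_2_floor between 0.0425 and 0.0525 m and horizontal distance between bottle_3_mid and well_3_floor below 0.01 m and z of bottle_3_mid in the frame of well_3_floor between 0.0575 and 0.0675 m and horizontal distance between bottle_4_mid and well_4_floor below 0.01 m and z of bottle_4_mid in the frame of well_4_floor between 0.0725 and 0.0825 m); the robot touches nothing.
It fails at once if a bottle is tipped over (more than 40 degrees from upright) (angle between any of bottle_1_mid, bottle_2_mid, bottle_3_mid, bottle_4_mid's own z axis and vertical above 0.7 rad).
It fails at once if a bottle is dropped: it falls, out of the gripper, faster than 0.8 m/s (about 35 mm of free fall) ((linear speed of bottle_1 above 0.8 m/s and contact force between the fingers and bottle_1 below 0.05 N) or (linear speed of bottle_2 above 0.8 m/s and contact force between the fingers and bottle_2 below 0.05 N) or (linear speed of bottle_3 above 0.8 m/s and contact force between the fingers and bottle_3 below 0.05 N) or (linear speed of bottle_4 above 0.8 m/s and contact force between the fingers and bottle_4 below 0.05 N)).
It fails at once if the flask or the beaker is moved by more than 30 mm (distance of any of flask_mid, beaker_mid from where it was at the start of the episode above 0.03 m).
It also fails if it takes over 106 s, if anything falls off the work surface, if the arm or the gripper's body presses on something with over 40 N, if the wrist force passes 120 N, or if a joint passes its speed limit or range.

## Working session

There is one attempt and no reset: what is moved stays moved. The work goes in short steps, Python scripts to look and compute and a shell command to move; the robot and the scene stay as the last step left them, time stands still between calls to the robot, and variables do not carry over. Pictures are saved under pics/ and viewed, at most 14 in all, crops included, and the job is handed in when it is done.

```bash
mkdir -p pics; python3 - <<'E'
from station import sense, optics, r
import cv2
for n in ["scene","side","wrist"]:
    c=optics.get_calibration(n); im=optics.capture(n)
    cv2.imwrite(f"pics/{n}0.png",cv2.resize(im[:,:,::-1],(784,588),interpolation=cv2.INTER_CUBIC))
    print(n,c["camera_matrix"].round(1).tolist(),c["distortion"],c["camera_from_world"].round(3).tolist())
s=sense();print(s["ee_rot"],s["tcp_pos"],s["gripper_width"])
E
```

```text
scene [[456.0, 0.0, 277.0], [0.0, 456.0, 207.0], [0.0, 0.0, 1.0]] [-0.08869101  0.          0.          0.          0.        ] [[-0.707, -0.707, 0.001, 0.42], [-0.532, 0.531, -0.66, 0.28], [0.466, -0.467, -0.752, 1.019], [0.0, 0.0, 0.0, 1.0]]
side [[508.1, 0.0, 281.8], [0.0, 508.1, 219.9], [0.0, 0.0, 1.0]] [0.05962499 0.         0.         0.         0.        ] [[-0.92, -0.392, -0.019, 0.532], [-0.254, 0.631, -0.733, 0.136], [0.3, -0.669, -0.68, 1.342], [0.0, 0.0, 0.0, 1.0]]
wrist [[364.1, 0.0, 283.8], [0.0, 364.1, 208.9], [0.0, 0.0, 1.0]] [-0.08948812  0.          0.          0.          0.        ] [[-0.334, 0.943, 0.002, 0.624], [0.9, 0.318, 0.296, -0.036], [0.279, 0.101, -0.955, 0.391], [0.0, 0.0, 0.0, 1.0]]
[[-9.42548796e-01 -3.34067829e-01 -6.72753893e-04]
 [-3.34068485e-01  9.42547546e-01  1.53982653e-03]
 [ 1.19696023e-04  1.67610752e-03 -9.99998588e-01]] [ 0.20873841 -0.58863244  0.22171317] 0.9965575824586851
```

View pics/scene0.png

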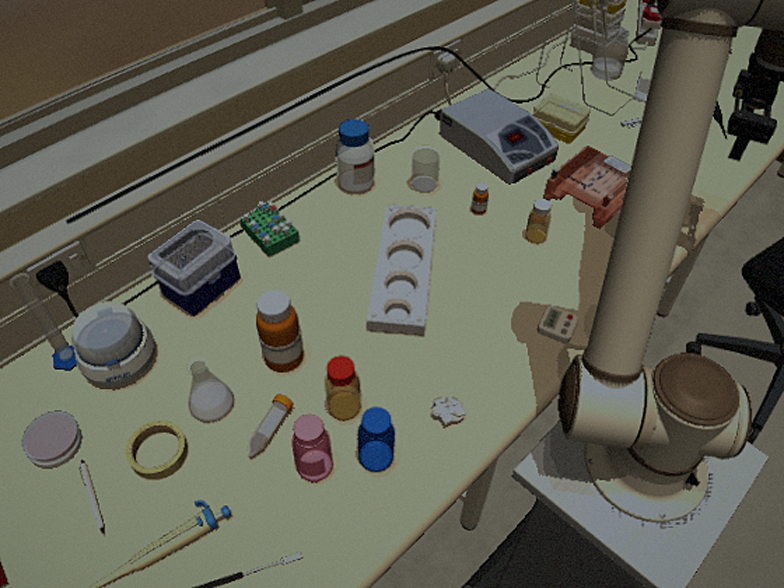

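View pics/side0.png

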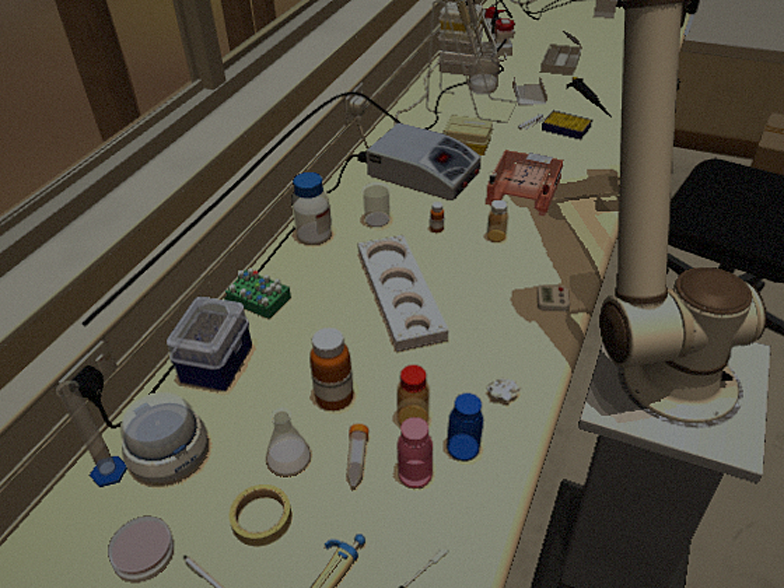

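```bash
cat > mont.py <<'E'
import cv2,numpy as np
def crop(im,x,y,w,h,k=6):
    c=cv2.resize(im[y:y+h,x:x+w],(w*k,h*k),interpolation=cv2.INTER_CUBIC)
    c=np.clip(c.astype(float)*1.5,0,255).astype(np.uint8)
    for i in range(0,w,10):
        cv2.putText(c,str(x+i),(i*k,8),0,.3,(255,0,255),1); c[::3,i*k]=(255,0,255)
    for j in range(0,h,10):
        cv2.putText(c,str(y+j),(0,j*k+10),0,.3,(255,0,255),1); c[j*k,::3]=(255,0,255)
    return c
E
python3 - <<'E'
import cv2,numpy as np
from mont import crop
from station import optics
h=np.hstack;v=np.vstack
a=optics.capture("scene")[:,:,::-1]; b=optics.capture("side")[:,:,::-1]
cv2.imwrite("pics/ms.png",h([crop(a,258,142,60,100),v([crop(a,328,128,72,50),h([crop(a,180,205,36,50),crop(a,226,250,36,50)])])]))
cv2.imwrite("pics/md.png",h([crop(b,250,160,72,100),v([crop(b,303,140,60,50),h([crop(b,219,232,30,50),crop(b,280,257,30,50)])])]))
E
```

```text
(no output)
```

View pics/ms.png

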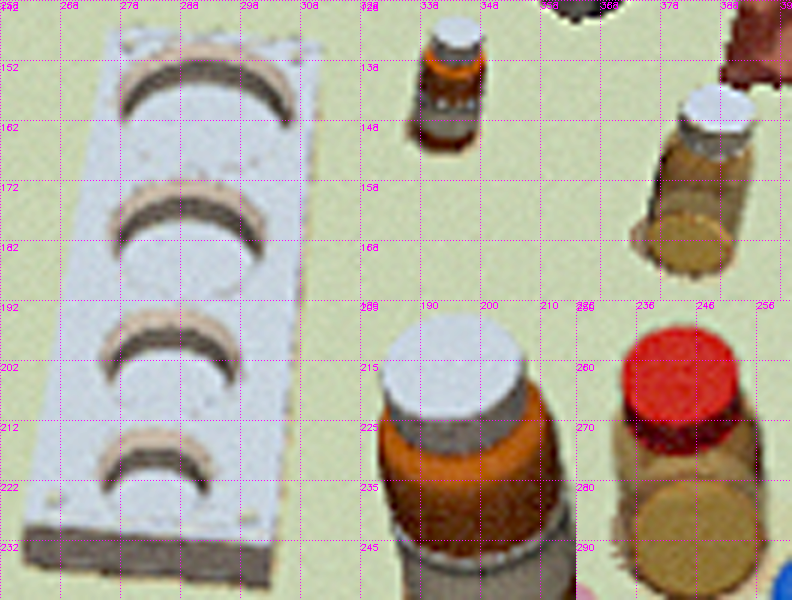

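View pics/md.png

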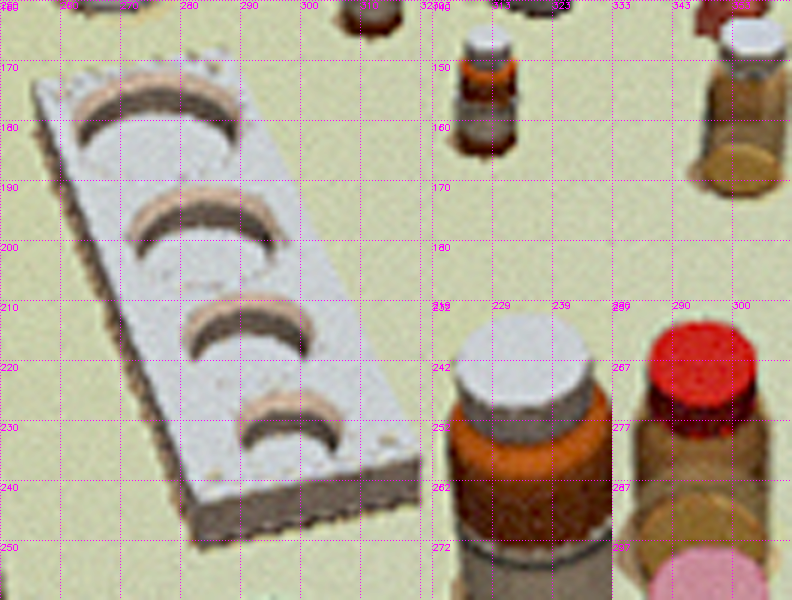

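```bash
cat > geo.py <<'E'
import numpy as np,cv2
from scipy.optimize import least_squares
from station import optics
C={n:optics.get_calibration(n) for n in("scene","side")}
def proj(c,P):
    T=c["camera_from_world"];return cv2.projectPoints(np.atleast_2d(P).astype(float),cv2.Rodrigues(T[:3,:3])[0],T[:3,3],c["camera_matrix"],c["distortion"])[0][:,0]
def onplane(c,p,z):
    T=c["camera_from_world"];u=cv2.undistortPoints(np.array([[p]],float),c["camera_matrix"],c["distortion"])[0,0]
    d=T[:3,:3].T@np.array([*u,1]);o=-T[:3,:3].T@T[:3,3];return (o+d*(z-o[2])/d[2])[:2]
def rackpts(q,L):
    a=q[2];Y=np.array([-np.sin(a),np.cos(a)]);X=np.array([np.cos(a),np.sin(a)])
    return np.array([[*(q[:2]+x*X+y*Y),z] for x,y,z in L])
E
python3 - <<'E'
from geo import *
caps={1:((344.2,133.2),(312.2,146.7),.07),2:((387.7,145.8),(356.8,146),.095),3:((243.5,262.5),(295,267.3),.125),4:((195.5,216.2),(234.5,242),.155)}
for k,(a,b,z) in caps.items():
    a=np.array(a)-.4;b=np.array(b)-.4
    print(k,onplane(C["scene"],a,z).round(4),onplane(C["side"],b,z).round(4))
print("flask",onplane(C["scene"],(150,292),0),"beaker",onplane(C["scene"],(303,133),0),"bluecap",onplane(C["scene"],(254,135),0),"blue",onplane(C["scene"],(269,330),0),"pink",onplane(C["scene"],(224,336),0))
# rack: corners far-left.. order: bigend left, bigend right, smallend left, smallend right (scene)
S=np.array([(276,146.5),(311.7,149),(262.2,229.5),(303.3,233)])-.4
D=np.array([(255.8,174.7),(288,168.3),(282,243.7),(320,235.8)])-.4
w=[onplane(C["scene"],p,.034) for p in S]; print(np.round(w,4).tolist(),np.round([onplane(C["side"],p,.034) for p in D],4).tolist())
e=34
big,small=(w[0]+w[1])/2,(w[2]+w[3])/2; d=big-small
a0=np.arctan2(-d[0],d[1])
lr=np.sign((w[1]-w[0])@[np.cos(a0),np.sin(a0)])
L=[(-lr*.054,.2905,.034),(lr*.054,.2905,.034),(-lr*.054,-.0345,.034),(lr*.054,-.0345,.034)]
f=lambda q:np.r_[(proj(C["scene"],rackpts(q,L))-S).ravel(),(proj(C["side"],rackpts(q,L))-D).ravel()]
u=d/np.linalg.norm(d)
R=least_squares(f,[*(small+u*.0345),a0]);q=R.x;print(q,np.degrees(q[2]),R.fun.round(1))
np.save("q.npy",q)
W=rackpts(q,[(0,y,.008) for y in(0,.067,.146,.238)]);print(W.round(4))
h=[]
from mont import crop
for n,x,y in(("scene",258,142),("side",250,160)):
    im=optics.capture(n)[:,:,::-1].copy();o=crop(im,x,y,65,98)
    t=np.linspace(0,6.28,80)
    for yy,rr in zip((0,.067,.146,.238),(.026,.032,.038,.045)):
        p=proj(C[n],rackpts(q,[(rr*np.cos(s),yy+rr*np.sin(s),.034) for s in t]))
        cv2.polylines(o,[np.int32((p+.42-[x,y])*6)],True,(0,0,255),1)
    h.append(o)
cv2.imwrite("pics/ov.png",np.hstack(h))
E
```

```text
1 [ 0.5849 -0.2753] [ 0.589  -0.2776]
2 [ 0.4444 -0.2954] [ 0.4469 -0.2983]
3 [0.422  0.2766] [0.425 0.276]
4 [0.5775 0.2815] [0.5802 0.2802]
flask [0.58370333 0.44164334] beaker [ 0.72640394 -0.25172611] bluecap [ 0.83120791 -0.1323963 ] blue [0.31231758 0.30715027] pink [0.37271736 0.38877646]
[[0.7159, -0.116], [0.6318, -0.1843], [0.5134, 0.1357], [0.4312, 0.0695]] [[0.7184, -0.1167], [0.6364, -0.1854], [0.5209, 0.1342], [0.4355, 0.0666]]
[ 0.49612172  0.07536649 -2.47004328] -141.5230553939794 [-0.2 -0.9 -0.4 -0.6 -1.  -0.7 -0.2 -0.4  0.  -0.4  0.5  0.1  1.1  0.8
  0.8  0.8]
[[ 0.4961  0.0754  0.008 ]
 [ 0.5378  0.0229  0.008 ]
 [ 0.587  -0.0389  0.008 ]
 [ 0.6442 -0.111   0.008 ]]
```

View pics/ov.png

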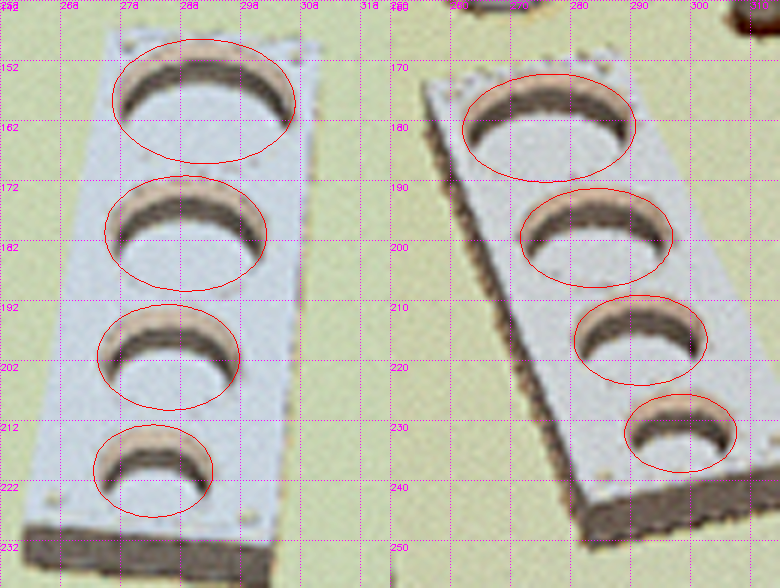

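```bash
cat > go.py <<'E'
import sys,numpy as np
from station import sense
s=sense();R=np.array(s["ee_rot"]);t=np.array([float(a) for a in sys.argv[1:4]]) if len(sys.argv)>3 else None
print("t",round(s["time_s"],2),"tcp",np.round(s["tcp_pos"],4),"yaw_y",np.degrees(np.arctan2(R[1,1],R[0,1])).round(2),"J",np.round(s["joints"],1),"w",round(s["gripper_width"]*87,1),"F",np.round(s["gripper_force"],1),"wf",np.round(s["wrist_force"],1))
if t is not None: print("shift(units)",np.round(R.T@(t-s["tcp_pos"])*10,3))
E
python3 -m pendant '[[[-0.4,0.15,0,0.62],[-0.8,0.3,0,0.62],[-1,0.36,0,0.62],[-1,0.36,0,0.62],[-1,0.36,0,0.62],[-1,0.36,0,0.62],[-1,0.36,0,0.62],[-1,0.36,0,0.62]]]' 0
python3 -m pendant '[[[0,0,0,0.05],[0,0,0,0.05]]]'
python3 go.py .587 -.2765 .2
```

```text
time_s: 1.15
tcp_pos: [0.2912, -0.5216, 0.2225]
ee_rot: [[-0.651, 0.759, 0.0], [0.759, 0.651, 0.0], [0.0, 0.0, -1.0]]
wrist_force: [-1.1, -0.5, -0.4]
gripper_width: 0.998
gripper_force: 0.0
time_s: 1.35
tcp_pos: [0.2911, -0.5216, 0.2225]
ee_rot: [[-0.577, 0.817, 0.0], [0.817, 0.577, 0.0], [0.0, 0.0, -1.0]]
wrist_force: [-0.4, 0.8, -0.4]
gripper_width: 0.998
gripper_force: 0.0
t 1.35 tcp [ 0.2911 -0.5216  0.2225] yaw_y 35.26 J [-45.3  19.4  -3.6  -0.  -67.  -99.4] w 86.8 F 0.0 wf [-0.4  0.8 -0.4]
shift(units) [0.294 3.831 0.226]
```

```bash
python3 -m pendant '[[[0,0.5,0,0],[0.1,1,0,0],[0.1,1,0,0]]]' >/dev/null
python3 -m pendant '[[[0,0.5,0,0],[0.1,1,0,0],[0.1,1,0,0]]]'>/dev/null
python3 -m pendant '[[[0,0.5,0.1,0],[0.1,1,0.2,0],[0.1,1,0.2,0]]]'>/dev/null
python3 -m pendant '[[[0,0.5,0,0],[0,0.8,0,0],[0,0.83,0,0],[0,0.83,0,0]]]'>/dev/null
python3 go.py .587 -.2765 .041
python3 - <<'E'
from geo import *
from mont import crop
c=optics.get_calibration("wrist");im=optics.capture("wrist")[:,:,::-1].copy()
for P,rr,z in(((.587,-.2765),.0125,.07),((.4457,-.297),.0175,.095)):
    t=np.linspace(0,6.28,40)
    p=proj(c,[[P[0]+rr*np.cos(s),P[1]+rr*np.sin(s),z] for s in t]); print(p.mean(0))
    cv2.polylines(im,[np.int32(p)],True,(0,0,255),1)
cv2.imwrite("pics/w1.png",im)
E
```

```text
t 2.65 tcp [ 0.5865 -0.2763  0.2022] yaw_y 35.34 J [ -11.    25.1    2.3    0.   -67.3 -133.7] w 87.1 F 0.0 wf [-1.1  0.   0.5]
shift(units) [-0.006  0.004  1.612]
[284.86422575 198.4815894 ]
[113.24503322 123.13067571]
```

View pics/w1.png

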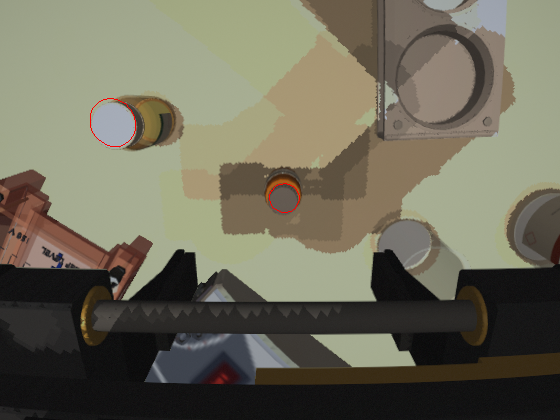

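```bash
python3 -m pendant '[[[0,0,0.4,0],[0,0,0.8,0],[0,0,1,0],[0,0,1,0]]]' >/dev/null
python3 -m pendant '[[[0,0,0.3,0],[0,0,0.6,0],[0,0,0.7,0],[0,0,0.7,0],[0,0,0.7,0]]]' 
python3 -m pendant '[[[0,0,0,0],[0,0,0,0],[0,0,0,0],[0,0,0,0],[0,0,0,0],[0,0,0,0],[0,0,0,0],[0,0,0,0]]]' 1
python3 go.py .587 -.2765 .032
```

```text
time_s: 3.6
tcp_pos: [0.5878, -0.277, 0.0346]
ee_rot: [[-0.577, 0.817, 0.003], [0.817, 0.577, -0.001], [-0.003, 0.002, -1.0]]
wrist_force: [0.4, -0.8, 0.4]
gripper_width: 0.999
gripper_force: 0.0
time_s: 4.4
tcp_pos: [0.5865, -0.2762, 0.0325]
ee_rot: [[-0.577, 0.817, -0.0], [0.817, 0.577, 0.0], [0.0, -0.0, -1.0]]
wrist_force: [0.7, -0.3, 0.0]
gripper_width: 0.382
gripper_force: 30.0
t 4.4 tcp [ 0.5865 -0.2762  0.0325] yaw_y 35.24 J [ -10.9   34.5   -8.5    0.   -47.1 -133.8] w 33.2 F 30.0 wf [ 0.7 -0.3  0. ]
shift(units) [-0.005  0.002  0.005]
```

```bash
python3 -m pendant '[[[0,0,-0.1,0],[0,0,-0.3,0],[0,0,-0.6,-0.028],[0,0,-0.7,-0.028],[0,0,-0.7,-0.028]]]' 
python3 go.py .4961 .0754 .1
```

```text
time_s: 4.9
tcp_pos: [0.5878, -0.2764, 0.1048]
ee_rot: [[-0.621, 0.784, 0.005], [0.784, 0.621, -0.001], [-0.004, 0.003, -1.0]]
wrist_force: [0.6, 0.1, -1.1]
gripper_width: 0.379
gripper_force: 30.0
t 4.9 tcp [ 0.5878 -0.2764  0.1048] yaw_y 38.39 J [ -10.9   29.8   -4.8    0.   -55.1 -130.7] w 32.9 F 30.0 wf [ 0.6  0.1 -1.1]
shift(units) [3.327 1.466 0.041]
```

```bash
python3 -m pendant '[[[0.2,0.1,0,0],[0.5,0.22,0,0],[0.8,0.35,0,0],[1,0.44,0,0]]]' >/dev/null
python3 -m pendant '[[[0.3,0.13,0,0],[0.6,0.26,0,0],[1,0.44,0,0]]]' >/dev/null
python3 -m pendant '[[[0.3,0.13,0,0],[0.6,0.26,0,0],[0.85,0.38,0,0],[1,0.44,0,0]]]' >/dev/null
python3 -m pendant '[[[0.2,0.08,0,0],[0.3,0.13,0,0],[0.33,0.15,0,0],[0.33,0.15,0,0],[0.33,0.15,0,0]]]'
python3 go.py .4961 .0754 .0405
python3 - <<'E'
from geo import *
c=optics.get_calibration("wrist");im=optics.capture("wrist")[:,:,::-1].copy();q=np.load("q.npy")
t=np.linspace(0,6.28,80)
for yy,rr in zip((0,.067,.146,.238),(.026,.032,.038,.045)):
    p=proj(c,rackpts(q,[(rr*np.cos(s),yy+rr*np.sin(s),.034) for s in t]))
    cv2.polylines(im,[np.int32(p)],True,(0,0,255),1)
cv2.imwrite("pics/w2.png",im)
E
```

```text
time_s: 6.5
tcp_pos: [0.4947, 0.0755, 0.1023]
ee_rot: [[-0.621, 0.784, -0.001], [0.784, 0.621, -0.0], [0.0, -0.001, -1.0]]
wrist_force: [-0.8, -0.6, -0.1]
gripper_width: 0.385
gripper_force: 30.0
t 6.5 tcp [0.4947 0.0755 0.1023] yaw_y 38.4 J [  27.3   17.4  -26.2   -0.   -46.4 -168.9] w 33.5 F 30.0 wf [-0.8 -0.6 -0.1]
shift(units) [-0.009  0.011  0.618]
```

View pics/w2.png

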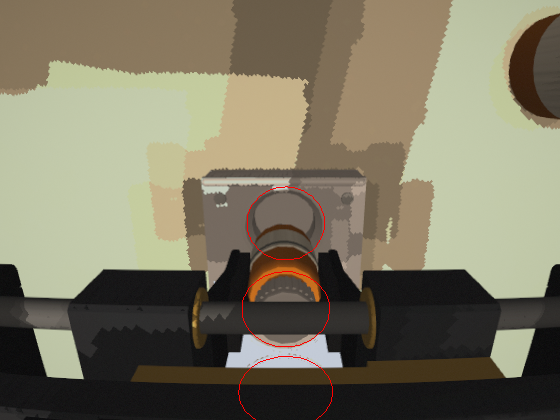

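```bash
python3 -m pendant '[[[-0.01,0.01,0.2,0],[-0.01,0.01,0.35,0],[-0.01,0.01,0.45,0],[-0.01,0.01,0.53,0],[-0.01,0.01,0.58,0],[-0.01,0.01,0.6,0],[-0.01,0.01,0.6,0],[-0.01,0.01,0.6,0]]]'
python3 -m pendant '[[[0,0,0.01,0],[0,0,0.02,0],[0,0,0.02,0],[0,0,0.02,0]]]'
```

```text
time_s: 7.35
tcp_pos: [0.4964, 0.076, 0.043]
ee_rot: [[-0.622, 0.783, 0.001], [0.783, 0.622, 0.0], [-0.0, 0.001, -1.0]]
wrist_force: [0.5, 0.0, -0.8]
gripper_width: 0.381
gripper_force: 30.0
time_s: 7.75
tcp_pos: [0.4961, 0.0759, 0.0406]
ee_rot: [[-0.622, 0.783, 0.0], [0.783, 0.622, 0.0], [-0.0, 0.0, -1.0]]
wrist_force: [-0.5, 0.4, -1.2]
gripper_width: 0.374
gripper_force: 30.0
```

```bash
python3 -m pendant '[[[0,0,0,0],[0,0,0,0],[0,0,0,0],[0,0,0,0]]]' 0.45
python3 -m pendant '[[[0,0,-0.2,0],[0,0,-0.5,0],[0,0,-0.8,0],[0,0,-0.8,0]]]'
python3 go.py .4457 -.297 .15
python3 - <<'E'
from geo import *
c=optics.get_calibration("wrist");im=optics.capture("wrist")[:,:,::-1].copy()
t=np.linspace(0,6.28,80);q=np.load("q.npy");w=rackpts(q,[(0,0,0)])[0]
p=proj(c,[(w[0]+.0125*np.cos(s),w[1]+.0125*np.sin(s),.078) for s in t])
cv2.polylines(im,[np.int32(p)],True,(0,0,255),1)
cv2.imwrite("pics/w3.png",im)
E
```

```text
time_s: 8.15
tcp_pos: [0.4962, 0.0759, 0.0406]
ee_rot: [[-0.622, 0.783, 0.0], [0.783, 0.622, 0.0], [-0.0, 0.0, -1.0]]
wrist_force: [0.1, -0.6, -0.1]
gripper_width: 0.544
gripper_force: 0.0
time_s: 8.55
tcp_pos: [0.4989, 0.0769, 0.1247]
ee_rot: [[-0.623, 0.782, 0.009], [0.783, 0.623, 0.003], [-0.003, 0.009, -1.0]]
wrist_force: [0.7, 1.3, 0.0]
gripper_width: 0.553
gripper_force: 0.0
t 8.55 tcp [0.4989 0.0769 0.1247] yaw_y 38.51 J [ 2.730e+01  1.580e+01 -2.450e+01  1.000e-01 -4.910e+01 -1.688e+02] w 48.1 F 0.0 wf [0.7 1.3 0. ]
shift(units) [-2.595 -2.743 -0.269]
```

View pics/w3.png

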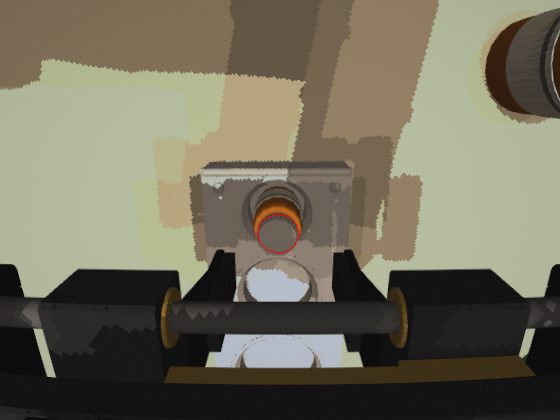

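```bash
python3 -m pendant '[[[-0.4,-0.4,-0.1,0],[-0.8,-0.8,-0.3,0],[-1,-1,-0.3,0]]]' 0.2 >/dev/null
python3 -m pendant '[[[-0.4,-0.4,0,0],[-0.8,-0.8,0,0],[-1,-1,0,0]]]'>/dev/null
python3 -m pendant '[[[-0.3,-0.4,0,0],[-0.58,-0.7,0,0],[-0.6,-0.76,0,0],[-0.6,-0.76,0,0]]]'>/dev/null
python3 go.py .4457 -.297 .036
python3 - <<'E'
from geo import *
c=optics.get_calibration("wrist");im=optics.capture("wrist")[:,:,::-1].copy()
t=np.linspace(0,6.28,80);print(onplane(C["scene"],(391,143),.04),onplane(C["scene"],(423,159),0))
p=proj(c,[(.4457+.0175*np.cos(s),-.297+.0175*np.sin(s),.095) for s in t])
cv2.polylines(im,[np.int32(p)],True,(0,0,255),1)
cv2.imwrite("pics/w4.png",im)
E
```

```text
t 9.6 tcp [ 0.4402 -0.3001  0.1491] yaw_y 38.27 J [ -16.8   17.1  -18.4   -0.   -54.7 -124.9] w 69.7 F 0.0 wf [0.2 0.5 0.5]
shift(units) [-0.012  0.064  1.131]
[ 0.47336344 -0.37184944] [ 0.38107227 -0.42515149]
```

View pics/w4.png

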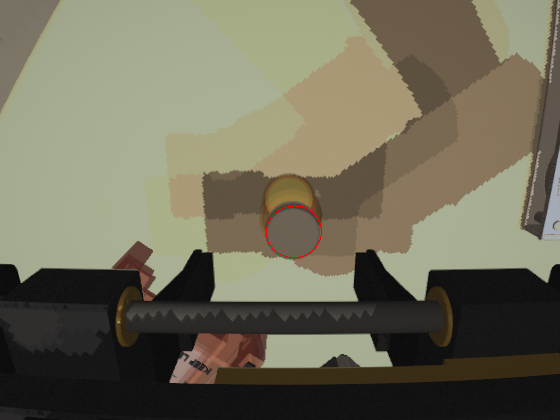

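```bash
python3 -m pendant '[[[-0.01,0.06,0.1,0],[-0.01,0.06,0.3,0],[-0.01,0.06,0.6,0],[-0.01,0.06,0.9,0],[-0.01,0.06,1,0],[-0.01,0.06,1,0]]]' >/dev/null
python3 -m pendant '[[[0,0,0.1,0],[0,0,0.13,0],[0,0,0.13,0],[0,0,0.13,0]]]' 
python3 -m pendant '[[[0,0,0,0],[0,0,0,0],[0,0,0,0],[0,0,0,0],[0,0,0,0],[0,0,0,0]]]' 1
python3 go.py
```

```text
time_s: 10.65
tcp_pos: [0.4473, -0.2966, 0.0382]
ee_rot: [[-0.622, 0.783, 0.001], [0.783, 0.622, -0.0], [-0.001, 0.001, -1.0]]
wrist_force: [0.6, 1.0, -1.1]
gripper_width: 0.799
gripper_force: 0.0
time_s: 11.25
tcp_pos: [0.4467, -0.2966, 0.0377]
ee_rot: [[-0.622, 0.783, -0.0], [0.783, 0.622, -0.0], [0.0, -0.0, -1.0]]
wrist_force: [-1.2, -1.8, 1.5]
gripper_width: 0.516
gripper_force: 29.8
t 11.25 tcp [ 0.4467 -0.2966  0.0377] yaw_y 38.45 J [ -16.2   25.6  -25.     0.   -39.4 -125.3] w 44.9 F 29.8 wf [-1.2 -1.8  1.5]
```

```bash
python3 -m pendant '[[[0,0,-0.1,0],[0,0,-0.3,0],[0,0,-0.6,0],[0,0,-0.72,0],[0,0,-0.72,0]]]' 
python3 go.py .5378 .0229 .11
```

```text
time_s: 11.75
tcp_pos: [0.4483, -0.2967, 0.1115]
ee_rot: [[-0.622, 0.783, 0.005], [0.783, 0.622, -0.001], [-0.004, 0.003, -1.0]]
wrist_force: [-0.1, -0.6, -1.4]
gripper_width: 0.51
gripper_force: 29.7
t 11.75 tcp [ 0.4483 -0.2967  0.1115] yaw_y 38.46 J [ -16.2   19.8  -20.7   -0.   -49.2 -125.3] w 44.4 F 29.7 wf [-0.1 -0.6 -1.4]
shift(units) [1.946 2.688 0.016]
```

```bash
python3 -m pendant '[[[0.15,0.2,0,0],[0.35,0.45,0,0],[0.55,0.75,0,0],[0.74,1,0,0]]]' >/dev/null
python3 -m pendant '[[[0.2,0.28,0,0],[0.42,0.58,0,0],[0.6,0.8,0,0],[0.74,1,0,0]]]' >/dev/null
python3 -m pendant '[[[0.2,0.28,0,0],[0.37,0.5,0,0],[0.46,0.64,0,0],[0.48,0.7,0,0],[0.48,0.7,0,0],[0.48,0.7,0,0]]]'
python3 go.py .5378 .0229 .0462
```

```text
time_s: 13.15
tcp_pos: [0.5359, 0.0241, 0.1091]
ee_rot: [[-0.621, 0.784, -0.001], [0.784, 0.621, -0.0], [0.001, -0.001, -1.0]]
wrist_force: [-0.3, -0.1, -1.2]
gripper_width: 0.512
gripper_force: 29.7
t 13.15 tcp [0.5359 0.0241 0.1091] yaw_y 38.39 J [  19.9   20.   -20.8   -0.   -49.2 -161.5] w 44.5 F 29.7 wf [-0.3 -0.1 -1.2]
shift(units) [-0.021  0.008  0.629]
```

```bash
python3 -m pendant '[[[-0.02,0.01,0.1,0],[-0.02,0.01,0.3,0],[-0.02,0.01,0.45,0],[-0.02,0.01,0.55,0],[-0.02,0.01,0.6,0],[-0.02,0.01,0.61,0],[-0.02,0.01,0.61,0],[-0.02,0.01,0.61,0]]]'
python3 -m pendant '[[[0,0,0.01,0],[0,0,0.02,0],[0,0,0.02,0],[0,0,0.02,0]]]'
```

```text
time_s: 13.95
tcp_pos: [0.5391, 0.0241, 0.0492]
ee_rot: [[-0.622, 0.783, 0.001], [0.783, 0.622, 0.0], [-0.001, 0.001, -1.0]]
wrist_force: [0.6, 0.6, -2.1]
gripper_width: 0.516
gripper_force: 29.7
time_s: 14.35
tcp_pos: [0.5385, 0.024, 0.0466]
ee_rot: [[-0.622, 0.783, 0.0], [0.783, 0.622, 0.0], [-0.0, 0.0, -1.0]]
wrist_force: [-0.6, -0.0, -1.4]
gripper_width: 0.511
gripper_force: 29.7
```

```bash
python3 -m pendant '[[[0,0,0.008,0],[0,0,0.008,0],[0,0,0.008,0]]]'
python3 -m pendant '[[[0,0,0,0],[0,0,0,0],[0,0,0,0],[0,0,0,0]]]' 0.3
python3 -m pendant '[[[0,0,-0.2,0],[0,0,-0.5,0],[0,0,-0.9,0],[0,0,-0.95,0]]]'
python3 go.py .4235 .2763 .18
```

```text
time_s: 14.65
tcp_pos: [0.5386, 0.0241, 0.0458]
ee_rot: [[-0.622, 0.783, 0.0], [0.783, 0.622, 0.0], [-0.0, 0.0, -1.0]]
wrist_force: [-0.1, -0.5, -1.1]
gripper_width: 0.52
gripper_force: 29.7
time_s: 15.05
tcp_pos: [0.5386, 0.024, 0.0459]
ee_rot: [[-0.622, 0.783, 0.0], [0.783, 0.622, 0.0], [-0.0, 0.0, -1.0]]
wrist_force: [-0.3, 0.7, -0.1]
gripper_width: 0.69
gripper_force: 0.0
time_s: 15.45
tcp_pos: [0.5418, 0.0247, 0.1459]
ee_rot: [[-0.623, 0.782, 0.01], [0.782, 0.623, 0.002], [-0.005, 0.009, -1.0]]
wrist_force: [-0.0, -0.5, -0.2]
gripper_width: 0.697
gripper_force: 0.0
t 15.45 tcp [0.5418 0.0247 0.1459] yaw_y 38.52 J [ 1.980e+01  1.780e+01 -1.800e+01  1.000e-01 -5.370e+01 -1.613e+02] w 60.6 F 0.0 wf [-0.  -0.5 -0.2]
shift(units) [ 2.703  0.645 -0.348]
```

```bash
python3 -m pendant '[[[0,0,-0.3,-0.6],[0,0,-0.5,-0.6],[0,0,-0.5,-0.6],[0,0,-0.5,-0.6],[0,0,-0.5,-0.6],[0,0,-0.5,-0.6],[0,0,-0.5,-0.6],[0,0,-0.5,-0.6]]]' 0.1 >/dev/null
python3 -m pendant '[[[0,0,0,-0.6],[0,0,0,-0.6],[0,0,0,-0.6],[0,0,0,-0.6],[0,0,0,-0.6],[0,0,0,-0.6],[0,0,0,-0.6],[0,0,0,-0.6]]]' >/dev/null
python3 -m pendant '[[[0,0,0,-0.37],[0,0,0,-0.37],[0,0,0,-0.37],[0,0,0,-0.37],[0,0,0,-0.37]]]'
python3 go.py .4235 .2763 .2
```

```text
time_s: 17.55
tcp_pos: [0.5383, 0.024, 0.1903]
ee_rot: [[0.625, -0.781, -0.001], [-0.781, -0.625, -0.0], [-0.0, 0.001, -1.0]]
wrist_force: [-0.4, 0.1, -0.1]
gripper_width: 0.9
gripper_force: 0.0
t 17.55 tcp [0.5383 0.024  0.1903] yaw_y -141.31 J [ 19.8  15.2 -14.5  -0.  -60.4  18.9] w 78.3 F 0.0 wf [-0.4  0.1 -0.1]
shift(units) [-2.687 -0.682 -0.096]
```

```bash
python3 -m pendant '[[[-0.4,-0.1,0,0],[-0.8,-0.2,-0.1,0],[-1,-0.25,-0.1,0]]]' >/dev/null
python3 -m pendant '[[[-0.4,-0.1,0,0],[-0.8,-0.2,0,0],[-1,-0.25,0,0]]]' >/dev/null
python3 -m pendant '[[[-0.4,-0.1,0,0],[-0.6,-0.17,0,0],[-0.69,-0.18,0,0],[-0.69,-0.18,0,0],[-0.69,-0.18,0,0]]]' >/dev/null
python3 go.py .4235 .2763 .065
python3 - <<'E'
from geo import *
c=optics.get_calibration("wrist");im=optics.capture("wrist")[:,:,::-1].copy()
t=np.linspace(0,6.28,80)
for x,y,rr,z in((.4235,.2763,.022,.125),(.579,.281,.027,.155),(.5378,.0229,.0175,.103),(.4961,.0754,.0125,.078)):
    p=proj(c,[(x+rr*np.cos(s),y+rr*np.sin(s),z) for s in t])
    cv2.polylines(im,[np.int32(p)],True,(0,0,255),1)
cv2.imwrite("pics/w5.png",im)
E
```

```text
t 18.65 tcp [0.4249 0.2764 0.2005] yaw_y -141.66 J [ 51.4  11.6 -17.8  -0.  -60.7 -13.1] w 78.1 F 0.0 wf [ 0.2  0.7 -0.2]
shift(units) [-0.008  0.01   1.355]
```

View pics/w5.png

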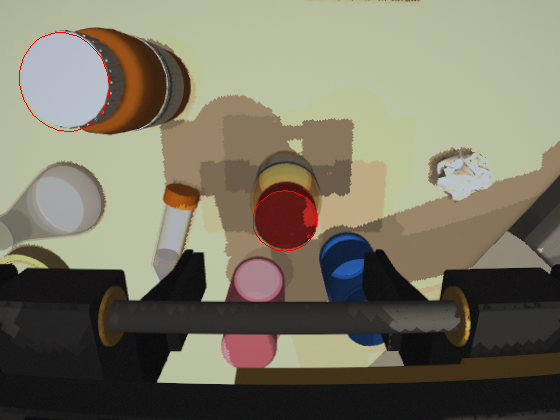

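```bash
python3 -m pendant '[[[-0.01,0.01,0.1,0],[-0.01,0.01,0.3,0],[-0.01,0.01,0.6,0],[-0.01,0.01,0.9,0],[-0.01,0.01,1,0]]]' >/dev/null
python3 -m pendant '[[[0,0,0.2,0],[0,0,0.34,0],[0,0,0.37,0],[0,0,0.37,0],[0,0,0.37,0]]]' 
python3 -m pendant '[[[0,0,0,0],[0,0,0,0],[0,0,0,0],[0,0,0,0],[0,0,0,0],[0,0,0,0]]]' 1
python3 go.py
```

```text
time_s: 19.7
tcp_pos: [0.4242, 0.2778, 0.0647]
ee_rot: [[0.621, -0.784, 0.001], [-0.784, -0.621, 0.001], [-0.0, -0.002, -1.0]]
wrist_force: [-0.6, -0.1, -0.3]
gripper_width: 0.901
gripper_force: 0.0
time_s: 20.3
tcp_pos: [0.4235, 0.2772, 0.064]
ee_rot: [[0.621, -0.784, -0.0], [-0.784, -0.621, -0.0], [0.0, 0.0, -1.0]]
wrist_force: [-1.1, -0.4, 3.2]
gripper_width: 0.645
gripper_force: 30.0
t 20.3 tcp [0.4235 0.2772 0.064 ] yaw_y -141.63 J [ 51.6  21.  -27.8   0.  -41.2 -13.3] w 56.1 F 30.0 wf [-1.1 -0.4  3.2]
```

```bash
python3 -m pendant '[[[0,0,-0.1,0],[0,0,-0.3,0],[0,0,-0.6,0],[0,0,-0.9,0],[0,0,-1,0]]]' >/dev/null
python3 -m pendant '[[[0,0,-0.2,0],[0,0,-0.26,0],[0,0,-0.26,0]]]' 
python3 go.py .587 -.0389 .19
```

```text
time_s: 21.1
tcp_pos: [0.4235, 0.2775, 0.1897]
ee_rot: [[0.62, -0.784, 0.0], [-0.784, -0.62, 0.001], [-0.001, -0.001, -1.0]]
wrist_force: [-0.3, -1.1, -2.6]
gripper_width: 0.647
gripper_force: 30.0
t 21.1 tcp [0.4235 0.2775 0.1897] yaw_y -141.65 J [ 51.6  12.1 -18.8  -0.  -59.  -13.3] w 56.3 F 30.0 wf [-0.3 -1.1 -2.6]
shift(units) [ 3.496  0.681 -0.005]
```

```bash
python3 -m pendant '[[[0.1,0.02,0,0],[0.3,0.06,0,0],[0.55,0.11,0,0],[0.8,0.16,0,0],[1,0.2,0,0]]]' >/dev/null
python3 -m pendant '[[[0.25,0.05,0,0],[0.5,0.1,0,0],[0.75,0.15,0,0],[1,0.2,0,0]]]' >/dev/null
python3 -m pendant '[[[0.25,0.05,0,0],[0.5,0.1,0,0],[0.75,0.15,0,0],[1,0.2,0,0]]]' >/dev/null
python3 -m pendant '[[[0.2,0.03,0,0],[0.35,0.06,0,0],[0.45,0.08,0,0],[0.5,0.08,0,0],[0.5,0.08,0,0],[0.5,0.08,0,0]]]'
python3 go.py .587 -.0389 .072
```

```text
time_s: 23.0
tcp_pos: [0.5871, -0.0388, 0.1896]
ee_rot: [[0.621, -0.784, -0.0], [-0.784, -0.621, 0.0], [-0.0, 0.0, -1.0]]
wrist_force: [0.3, -0.1, -2.7]
gripper_width: 0.646
gripper_force: 30.0
t 23.0 tcp [ 0.5871 -0.0388  0.1896] yaw_y -141.61 J [ 12.   19.9  -7.7  -0.  -62.4  26.4] w 56.2 F 30.0 wf [ 0.3 -0.1 -2.7]
shift(units) [0.000e+00 1.000e-03 1.176e+00]
```

```bash
python3 -m pendant '[[[0,0,0.1,0],[0,0,0.3,0],[0,0,0.55,0],[0,0,0.75,0],[0,0,0.88,0],[0,0,0.95,0],[0,0,0.95,0]]]' 
python3 -m pendant '[[[0,0,0.05,0],[0,0,0.11,0],[0,0,0.16,0],[0,0,0.2,0],[0,0,0.22,0],[0,0,0.22,0],[0,0,0.22,0]]]'
```

```text
time_s: 23.7
tcp_pos: [0.587, -0.0392, 0.0939]
ee_rot: [[0.621, -0.784, -0.002], [-0.784, -0.621, -0.0], [-0.001, 0.001, -1.0]]
wrist_force: [-0.4, -0.2, -1.3]
gripper_width: 0.646
gripper_force: 30.0
time_s: 24.4
tcp_pos: [0.5875, -0.0394, 0.0729]
ee_rot: [[0.621, -0.784, 0.0], [-0.784, -0.621, -0.0], [0.0, -0.0, -1.0]]
wrist_force: [-0.0, 0.2, -2.0]
gripper_width: 0.642
gripper_force: 30.0
```

```bash
python3 -m pendant '[[[0,0,0.008,0],[0,0,0.008,0],[0,0,0.008,0]]]'
python3 -m pendant '[[[0,0,0,0],[0,0,0,0],[0,0,0,0],[0,0,0,0]]]' 0.15
python3 -m pendant '[[[0,0,-0.2,0],[0,0,-0.5,0],[0,0,-0.9,0],[0,0,-1,0]]]' >/dev/null
python3 -m pendant '[[[0,0,-0.3,0],[0,0,-0.4,0],[0,0,-0.4,0]]]' 0
python3 go.py .579 .281 .22
```

```text
time_s: 24.7
tcp_pos: [0.5876, -0.0393, 0.0721]
ee_rot: [[0.621, -0.784, 0.001], [-0.784, -0.621, 0.0], [0.0, -0.001, -1.0]]
wrist_force: [-0.6, -0.5, -1.7]
gripper_width: 0.644
gripper_force: 30.0
time_s: 25.1
tcp_pos: [0.5876, -0.0393, 0.0722]
ee_rot: [[0.621, -0.784, 0.001], [-0.784, -0.621, 0.0], [0.0, -0.001, -1.0]]
wrist_force: [-0.1, 0.4, -0.6]
gripper_width: 0.833
gripper_force: 0.0
time_s: 25.8
tcp_pos: [0.5882, -0.0392, 0.2133]
ee_rot: [[0.621, -0.784, 0.004], [-0.784, -0.621, 0.001], [0.002, -0.003, -1.0]]
wrist_force: [0.3, -0.7, 0.0]
gripper_width: 0.981
gripper_force: 0.0
t 25.8 tcp [ 0.5882 -0.0392  0.2133] yaw_y -141.64 J [ 11.9  18.9  -5.7   0.  -65.2  26.4] w 85.4 F 0.0 wf [ 0.3 -0.7  0. ]
shift(units) [-2.568 -1.915 -0.065]
```

```bash
python3 -m pendant '[[[-0.4,-0.3,0,0],[-0.8,-0.6,-0.08,0],[-1,-0.75,-0.08,0]]]' >/dev/null
python3 -m pendant '[[[-0.4,-0.3,0,0],[-0.8,-0.6,0,0],[-1,-0.75,0,0]]]' >/dev/null
python3 -m pendant '[[[-0.3,-0.2,0,0],[-0.5,-0.36,0,0],[-0.57,-0.42,0,0],[-0.57,-0.42,0,0],[-0.57,-0.42,0,0]]]' >/dev/null
python3 go.py .579 .281 .093
python3 - <<'E'
from geo import *
c=optics.get_calibration("wrist");im=optics.capture("wrist")[:,:,::-1].copy()
t=np.linspace(0,6.28,80)
for x,y,rr,z in((.579,.281,.027,.155),):
    p=proj(c,[(x+rr*np.cos(s),y+rr*np.sin(s),z) for s in t]); print(p.min(0),p.max(0))
    cv2.polylines(im,[np.int32(p)],True,(0,0,255),1)
cv2.imwrite("pics/w6.png",im)
E
```

```text
t 26.9 tcp [0.5781 0.2805 0.2188] yaw_y -141.67 J [ 40.3  24.    2.9  -0.  -69.1  -1.9] w 86.8 F 0.0 wf [ 0.6 -1.2 -0.2]
shift(units) [ 0.002 -0.013  1.258]
[240.62090814 186.43576416] [322.55511072 263.52941864]
```

View pics/w6.png

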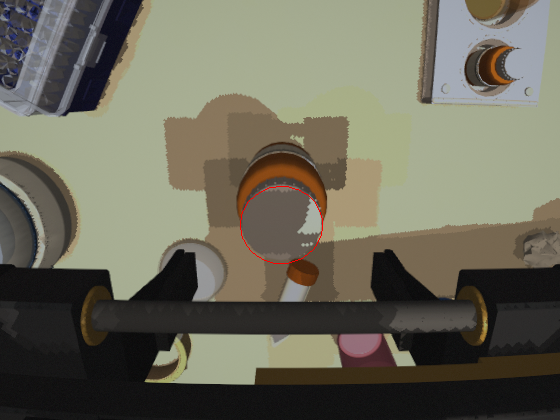

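```bash
python3 -m pendant '[[[0,-0.01,0.1,0],[0,-0.01,0.25,0],[0,-0.01,0.45,0],[0,-0.01,0.65,0],[0,-0.01,0.85,0],[0,-0.01,1,0]]]' 
python3 -m pendant '[[[0,0,0.15,0],[0,0,0.24,0],[0,0,0.26,0],[0,0,0.26,0],[0,0,0.26,0]]]' 
python3 -m pendant '[[[0,0,0,0],[0,0,0,0],[0,0,0,0],[0,0,0,0],[0,0,0,0]]]' 1
python3 go.py
```

```text
time_s: 27.55
tcp_pos: [0.5786, 0.2804, 0.1179]
ee_rot: [[0.619, -0.785, -0.002], [-0.785, -0.619, -0.001], [-0.0, 0.002, -1.0]]
wrist_force: [0.2, -0.1, 0.9]
gripper_width: 1.0
gripper_force: 0.0
time_s: 28.05
tcp_pos: [0.5798, 0.2821, 0.0948]
ee_rot: [[0.621, -0.784, 0.001], [-0.784, -0.621, 0.001], [0.0, -0.002, -1.0]]
wrist_force: [0.3, -0.4, 0.5]
gripper_width: 1.0
gripper_force: 0.0
time_s: 28.55
tcp_pos: [0.5793, 0.282, 0.0944]
ee_rot: [[0.621, -0.784, 0.0], [-0.784, -0.621, 0.0], [0.0, -0.0, -1.0]]
wrist_force: [-1.0, -1.2, 2.8]
gripper_width: 0.816
gripper_force: 30.0
t 28.55 tcp [0.5793 0.282  0.0944] yaw_y -141.64 J [ 40.3  30.1  -6.    0.  -53.9  -2. ] w 71.0 F 30.0 wf [-1.  -1.2  2.8]
```

```bash
python3 -m pendant '[[[0,0,-0.05,0],[0,0,-0.2,0],[0,0,-0.4,0],[0,0,-0.65,0],[0,0,-0.85,0],[0,0,-1,0]]]' 
python3 -m pendant '[[[0,0,-0.2,0],[0,0,-0.38,0],[0,0,-0.48,0],[0,0,-0.48,0],[0,0,-0.48,0]]]' 
python3 go.py .6442 -.111 .2427
```

```text
time_s: 29.15
tcp_pos: [0.5791, 0.2821, 0.1947]
ee_rot: [[0.621, -0.784, -0.0], [-0.784, -0.621, 0.0], [-0.0, -0.0, -1.0]]
wrist_force: [0.6, -0.0, -3.0]
gripper_width: 0.813
gripper_force: 30.0
time_s: 29.65
tcp_pos: [0.5786, 0.2818, 0.2407]
ee_rot: [[0.62, -0.784, -0.002], [-0.784, -0.62, -0.001], [-0.001, 0.002, -1.0]]
wrist_force: [0.1, 0.2, -3.1]
gripper_width: 0.812
gripper_force: 30.0
t 29.65 tcp [0.5786 0.2818 0.2407] yaw_y -141.66 J [ 40.3  23.3   5.1  -0.1 -71.9  -2. ] w 70.6 F 30.0 wf [ 0.1  0.2 -3.1]
shift(units) [ 3.488  1.922 -0.02 ]
```

```bash
python3 -m pendant '[[[0.1,0.05,0,0],[0.25,0.14,0,0],[0.5,0.27,0,0],[0.75,0.41,0,0],[1,0.55,0,0]]]' >/dev/null
python3 -m pendant '[[[0.25,0.14,0,0],[0.5,0.27,0,0],[0.75,0.41,0,0],[1,0.55,0,0]]]' >/dev/null
python3 -m pendant '[[[0.25,0.14,0,0],[0.5,0.27,0,0],[0.75,0.41,0,0],[1,0.55,0,0]]]' >/dev/null
python3 -m pendant '[[[0.2,0.1,0,0],[0.35,0.19,0,0],[0.45,0.24,0,0],[0.49,0.27,0,0],[0.49,0.27,0,0],[0.49,0.27,0,0]]]'
python3 go.py .6442 -.111 .1024
```

```text
time_s: 31.55
tcp_pos: [0.6452, -0.1102, 0.2419]
ee_rot: [[0.621, -0.784, -0.0], [-0.784, -0.621, 0.0], [-0.0, -0.0, -1.0]]
wrist_force: [-0.8, 0.4, -3.6]
gripper_width: 0.813
gripper_force: 30.0
t 31.55 tcp [ 0.6452 -0.1102  0.2419] yaw_y -141.6 J [  4.4  24.3   6.8  -0.  -72.5  34. ] w 70.8 F 30.0 wf [-0.8  0.4 -3.6]
shift(units) [1.000e-03 1.300e-02 1.395e+00]
```

```bash
python3 -m pendant '[[[0,0.01,0.1,0],[0,0.01,0.25,0],[0,0.01,0.45,0],[0,0.01,0.65,0],[0,0.01,0.85,0],[0,0.01,1,0],[0,0.01,1,0]]]' 
python3 -m pendant '[[[0,0,0.06,0],[0,0,0.15,0],[0,0,0.24,0],[0,0,0.31,0],[0,0,0.36,0],[0,0,0.38,0],[0,0,0.38,0],[0,0,0.38,0]]]'
python3 go.py .6442 -.111 .1024
```

```text
time_s: 32.25
tcp_pos: [0.6422, -0.1105, 0.1384]
ee_rot: [[0.621, -0.784, -0.007], [-0.784, -0.621, 0.001], [-0.005, 0.005, -1.0]]
wrist_force: [-1.3, 0.4, -4.0]
gripper_width: 0.817
gripper_force: 30.0
time_s: 33.05
tcp_pos: [0.6448, -0.1115, 0.1043]
ee_rot: [[0.621, -0.784, 0.001], [-0.784, -0.621, -0.0], [0.001, -0.001, -1.0]]
wrist_force: [-1.1, -0.4, -3.7]
gripper_width: 0.813
gripper_force: 30.0
t 33.05 tcp [ 0.6448 -0.1115  0.1043] yaw_y -141.63 J [  4.3  30.4  -3.9   0.  -55.7  34. ] w 70.7 F 30.0 wf [-1.1 -0.4 -3.7]
shift(units) [-0.008  0.001  0.019]
```

```bash
python3 -m pendant '[[[0,0,0.01,0],[0,0,0.017,0],[0,0,0.017,0],[0,0,0.017,0]]]'
python3 -m pendant '[[[0,0,0,0],[0,0,0,0],[0,0,0,0],[0,0,0,0]]]' 0
python3 -m pendant '[[[0,0,-0.1,0],[0,0,-0.3,0],[0,0,-0.6,0],[0,0,-0.9,0],[0,0,-1,0]]]' >/dev/null
python3 -m pendant '[[[-0.2,0,-0.3,0],[-0.6,0,-0.4,0],[-0.9,0,-0.4,0],[-0.9,0,-0.4,0],[-0.9,0,-0.4,0]]]'
python3 - <<'E'
from geo import *
from mont import crop
q=np.load("q.npy");t=np.linspace(0,6.28,60);h=[];k=5
W=rackpts(q,[(0,y,0) for y in(0,.067,.146,.238)])
def draw(c,o,x,y,k):
    for w,rr,z in zip(W,(.0125,.0175,.022,.027),(.078,.103,.133,.163)):
        p=proj(c,[(w[0]+rr*np.cos(s),w[1]+rr*np.sin(s),z) for s in t])
        cv2.polylines(o,[np.int32((p+.42-[x,y])*k)],True,(0,255,0),1)
for n,x,y in(("scene",250,105),("side",248,125)):
    o=cv2.resize(optics.capture(n)[y:y+118,x:x+78,::-1],None,fx=k,fy=k,interpolation=cv2.INTER_CUBIC);draw(C[n],o,x,y,k);h.append(o)
cv2.imwrite("pics/end.png",np.hstack(h))
E
```

```text
time_s: 33.45
tcp_pos: [0.6446, -0.1115, 0.1025]
ee_rot: [[0.621, -0.784, 0.0], [-0.784, -0.621, -0.0], [0.0, -0.0, -1.0]]
wrist_force: [0.2, -0.8, -2.6]
gripper_width: 0.82
gripper_force: 30.0
time_s: 33.85
tcp_pos: [0.6448, -0.1115, 0.1028]
ee_rot: [[0.621, -0.784, 0.001], [-0.784, -0.621, -0.0], [0.001, -0.001, -1.0]]
wrist_force: [0.5, 0.4, -0.5]
gripper_width: 0.989
gripper_force: 0.0
time_s: 34.85
tcp_pos: [0.5884, -0.0405, 0.2426]
ee_rot: [[0.622, -0.783, 0.001], [-0.783, -0.622, 0.0], [0.0, -0.0, -1.0]]
wrist_force: [-0.2, -0.5, 0.0]
gripper_width: 0.999
gripper_force: 0.0
```

View pics/end.png

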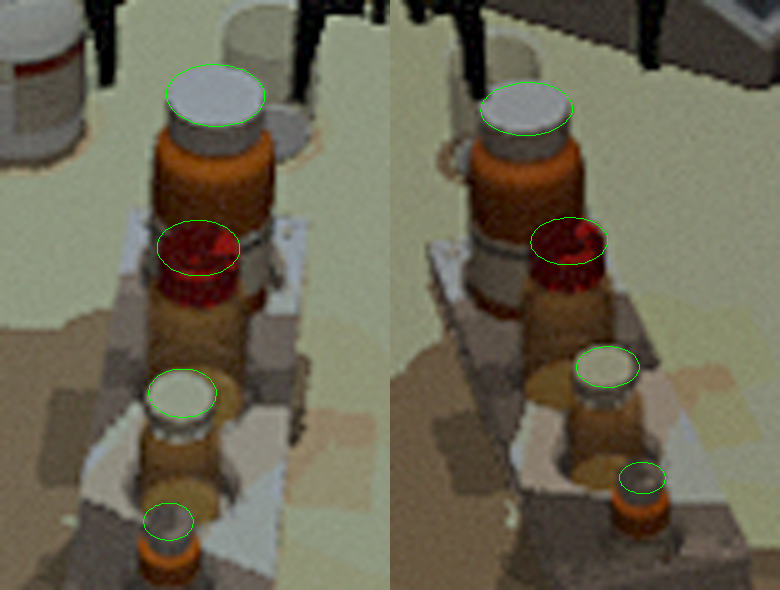

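The caps of all four bottles match their expected outlines in both views, to within about a pixel. All four are seated and the gripper is clear.

```bash
python3 -c "
from station import r
print(r.finish_job())"
```

```text
the job is handed in; nothing more can be done
None
```

The job is handed in after about 35 s of the 106 s allowed: all four bottles stand upright in their own wells in order of size, within about 2 mm of centre by the cameras; the flask and beaker were not touched. No verdict was returned.

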